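# Turn the meal card over for the next service

## Task

On the meal-card stand, turn the hinged leaf over its spine so that it lies fully flat on the other side, white face up, and the card that it covered shows. Do it with the outside of the fingers: lift the overhanging edge from beneath, push the leaf over steadily without flinging it, and bring it all the way down; do not pinch it between the fingers. Do not lift or shift the stand, leave everything else on the counter where it is, and finish clear of everything.

Things in the scene. Friction and masses are not known exactly. Their poses are not given: they have to be found in the camera images.
- stand: The meal-card stand: a loose, weighted grey box, 170 (its x, along the spine) by 200 (its y) by 66 high, about 2.6 kg, that stands on the table by its own weight. Its origin is the centre of its underside, z up. A steel spine runs along its x axis above the middle of its top. Printed picture cards lie on both halves of its top. (Sizes in mm.)
- spine (a point): Point on the hinge axis, half-way along the spine, 72 above the table. The hinge axis is the x axis of stand. (Sizes in mm.)
- leaf (a joint): Angle of the rigid leaf about the spine, rad. 0: lying flat on the +y half of the stand, green face up. 1.57: upright. 3.14 (stop): lying flat on the -y half, white face up. The hinge is stiff (about 0.17 N m of friction), so the leaf stays at any angle it is left at, and must be brought all the way down; about 0.3 N m lifts it from lying.
- leaf_edge (a point): Middle of the free edge of the leaf, 155 from the hinge axis, half-way through its thickness. The leaf is 160 long (along the spine), reaches from 12 to 155 from the hinge axis, is 5 thick and weighs about 130 g. It reaches 55 past the side of the stand, so under its overhang there is open space down to the table (about 69 high when it lies flat): a tilted finger fits in from the side and lifts the edge. (Sizes in mm.)
- green_face: Green face plate of the leaf (155 x 138 x 1.5), on top at the start. Origin: its centre, 83.5 from the hinge axis; moves with the leaf.
- white_face: White face plate of the leaf (155 x 138 x 1.5), underneath at the start. Origin: its centre, 83.5 from the hinge axis; moves with the leaf.
- soup_bowl: Bystander, loose: red bowl, 110 across the rim, 60 high (mm). Origin: the centre of its underside.
- rice_bowl: Bystander, loose: black bowl, 116 across the rim, 62 high (mm). Origin: the centre of its underside.
- salad_bowl: Bystander, loose: white bowl, 110 across the rim, 55 high (mm). Origin: the centre of its underside.
- plate: Bystander, loose: white dinner plate, 210 across, 20 high (mm). Origin: the centre of its underside.
- cup: Bystander, loose: orange beaker, 68 across, 70 high, standing close beyond the far end of the spine (mm). Origin: the centre of its underside.
- jar: Bystander, loose: amber jar with a blue cap, 48 across, 70 high, standing close to the near end of the spine (mm). Origin: the centre of its underside.
- turner: Bystander, loose: kitchen spatula, 260 long, lying flat (mm). Origin: the middle of its length on its underside.

How it is judged:
At the end, for the whole second after the job is handed in: The leaf lies flat on the other side (within 0.07 rad, 4 degrees, of its stop) and is at rest; the stand stands flat within 15 mm of where it was; all seven bystanders stand or lie within 30 mm of where they were (value of joint leaf above 3.07 rad and velocity of joint leaf between -0.05 and 0.05 rad/s and distance of stand from where it was at the start of the episode below 0.015 m and angle between stand's own z axis and vertical below 0.04 rad and linear speed of stand below 0.02 m/s and distance of each of soup_bowl, rice_bowl, salad_bowl, plate, cup, jar, turner from where it was at the start of the episode below 0.03 m and angle between each of soup_bowl, rice_bowl, salad_bowl, plate, cup, jar's own z axis and vertical below 0.15 rad); the robot touches nothing.
It fails at once if the leaf is pinched: the fingers press on both of its faces at once (over 1 N on each) (contact force between the fingers and green_face above 1 N and contact force between the fingers and white_face above 1 N).
It fails at once if the leaf is flung or slammed (faster than 5 rad/s) (velocity of joint leaf above 5 rad/s or velocity of joint leaf below -5 rad/s).
It fails at once if the stand is lifted, tipped or shifted by more than 15 mm (height (world z) of stand above 0.012 m or angle between stand's own z axis and vertical above 0.12 rad or distance of stand from where it was at the start of the episode above 0.015 m).
It fails at once if a bystander is lifted, carried or knocked more than 30 mm away (distance of any of soup_bowl, rice_bowl, salad_bowl, plate, cup, jar, turner from where it was at the start of the episode above 0.03 m).
It also fails if it takes over 48 s, if anything falls off the work surface, if the arm or the gripper's body presses on something with over 40 N, if the wrist force passes 120 N, or if a joint passes its speed limit or range.

## Robot

A 6-joint arm with a two-finger parallel gripper is mounted at the origin on the work surface. World frame = base frame: x ahead of the robot, y to its left, z up, the work surface at z = 0. Lengths are in m, angles in rad, forces in N, time in s.
With the tool pointing down it reaches from about 0.25 to 0.725 m from the base axis. Payload 4 kg.
Tool frame: the origin (TCP) lies at the very end of the fingers, on their centre line; the grasp point (between the pads) lies 19 mm behind it; z points along the fingers, x is the direction in which the jaws open and shut, and the axes are right-handed (so a half turn about z gives the same grasp; the last joint's range is limited). The gripper opens to 85 mm and grips with 20 to 120 N. Pads are 22 mm wide; open, the fingers measure 114 mm over their backs; the gripper's body (76 mm by 85 mm) begins 54 mm behind the grasp point. The pads swing forward as they close: fully open they stand 13 mm farther back than shut.
Start: joints at [-1.32, 0.241, 0.005, 1.335, 0, 1.571], TCP at [0.124, -0.484, 0.205] pointing down, gripper open.
Joint ranges: [-2.72, 2.72], [-1.05, 1.87], [-1.09, 1.28], [-1.99, 2.15], [-1.42, 1.44], [-3.14, 3.14]. Speed limits (rad/s): [2.79, 2.79, 3.14, 3.14, 3.14, 3.14].

## Interface

Orientations are given as a 3x3 rotation matrix whose columns are the frame's x, y, z axes.
In Python, from rig import status, viewer, order gives the robot as it stands.
- The arm moves only by the tool step_arm, never from a script. Its argument "targets" is a list of rows, each a list of 4 numbers: the shift along the world's x, y, z in units of 25 mm (1.0 is 25 mm), then the turn about the world's z in units of 5 degrees (1.0 is 5 degrees). In form: [[dx, dy, dz, roll], ...]. A call has 1 to 12 rows; each row is the pose to reach, as a shift and turn from the pose measured when the call began; what a row does not reach only later rows make up. A row lasts 1/12 s, in which the tool goes at most 41.7 mm and 7.16 degrees, less where a joint would pass 70% of its speed; a pose out of reach is approached as far as the arm can. A call with a gripper value outside its range is refused whole. "grip" is the finger opening in mm, from 0 to 85.4, set as the call begins (left out, the last holds). The fingers move at their own pace and stop on an object; "grip_force" is the grip in N (left out, the last holds). Time passes only in rows, so rows that repeat a pose let the fingers close. It gives the time, the measured TCP pose, the force and the opening at its end, in the units of the state.
- status.state(): the state, without advancing time (a new reading comes with each control period).
- viewer.capture(name): name is "scene" or "top" or "wrist"; returns a dict with "pixels" (420x560x3 uint8, red, green, blue), "z_map" (420x560 float32, m along the optical axis (not along the pixel's ray), 0 where there is no reading), "K" (3x3 intrinsics, pixels), "rvec" (rotation vector, rad) and "tvec" (3), from world to camera coordinates, as OpenCV has them; the wrist camera has in their place "mount" (4x4, takes a point from camera to tool coordinates, whose origin is the TCP and whose axes are the tool frame's). Camera axes: x right, y down, z forward; pixel columns grow to the right and rows downward; lengths in m; the calibration is good to about 2 mm. A picture is of the moment at which its call begins: read the wrist's pose just before it.
- order.finish_job(): hands the job in, once; it reports no verdict.
The state is a dict: "time_s": time; "qpos": joint angles; "dq": joint speeds; "effort": joint torques, N m; "ee_pos": TCP position; "ee_rot": TCP orientation; "wrist_force": force on the tool from outside, world axes, zero at the start; "moment": the same for the moment, N m; "opening": finger opening in m.
Only numpy, scipy, OpenCV 4.12 (cv2) and the standard library are available. Lean on these libraries where they do the work, as an engineer would, in place of code of your own. Each camera call takes 0.05 s, during which the arm holds its last target.

## Working session

There is one attempt and no reset: what is moved stays moved. The work goes in short steps, Python scripts to look and compute and a tool call to move; the robot and the scene stay as the last step left them, time stands still between calls to the robot, and variables do not carry over. Pictures are saved under pics/ and viewed, and the job is handed in when it is done.

Besides the shell and the picture viewer there is one more tool, called as name([rows], argument=value, ...), one row to a line, values as JSON. step_arm: Moves the arm, as the interface text tells. Its arguments: {"type":"object","properties":{"targets":{"type":"array","items":{"type":"array","items":{"type":"number"}}},"grip":{"type":"number"},"grip_force":{"type":"number"}},"required":["targets"]}

```bash
ls; mkdir -p pics; python3 - <<'E'
from rig import status, viewer
import cv2,numpy as np
s=status.state();print({k:np.round(v,3).tolist() for k,v in s.items()})
for n in("scene","top","wrist"):
    c=viewer.capture(n);cv2.imwrite(f"pics/{n}0.png",c["pixels"][:,:,::-1])
    print(n,c["K"].tolist(),c.get("rvec"),c.get("tvec"),c.get("mount"))
    np.savez(f"{n}0.npz",**{k:v for k,v in c.items() if isinstance(v,np.ndarray)})
E
```

```text
pics
{'time_s': 0.0, 'qpos': [-1.32, 0.241, 0.004, 1.335, -0.0, 1.571], 'dq': [0.0, 0.0, -0.003, -0.0, 0.0, -0.001], 'effort': [-0.001, -37.232, 25.241, 0.017, -0.0, 0.0], 'ee_pos': [0.124, -0.484, 0.205], 'ee_rot': [[0.248, -0.969, -0.001], [-0.969, -0.248, 0.002], [-0.002, 0.0, -1.0]], 'wrist_force': [-0.12, -0.363, -0.284], 'moment': [0.038, -0.009, 0.018], 'opening': 0.086}
scene [[502.1737523981457, 0.0, 285.39141902335865], [0.0, 502.1737523981457, 205.04009003678698], [0.0, 0.0, 1.0]] [ 2.33335964  0.7192814  -0.2966217 ] [-0.47537323 -0.12330167  1.6613319 ] None
top [[469.34537334082495, 0.0, 283.32598988306995], [0.0, 469.34537334082495, 222.80541635121554], [0.0, 0.0, 1.0]] [ 2.1018167  -2.15375939  0.19359147] [0.06150646 0.52702775 1.54202764] None
wrist [[310.4760345228784, 0.0, 273.7209385027782], [0.0, 310.4760345228784, 208.14530671722378], [0.0, 0.0, 1.0]] None None [[ 9.99999739e-01 -7.22416927e-04  2.26418699e-06 -4.57990066e-04]
 [ 6.91200379e-04  9.57690502e-01  2.87799278e-01 -7.35093817e-02]
 [-2.10079460e-04 -2.87799201e-01  9.57690752e-01 -1.68713985e-01]
 [ 0.00000000e+00  0.00000000e+00  0.00000000e+00  1.00000000e+00]]
```

View pics/scene0.png

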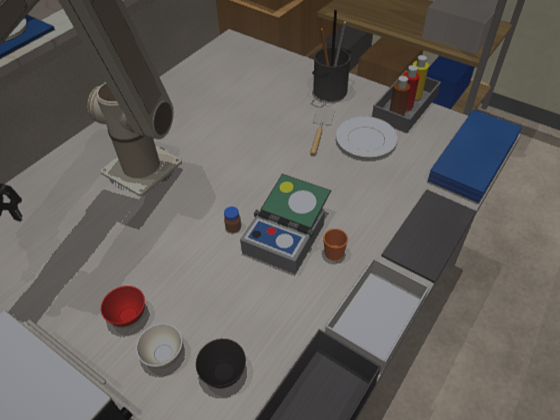

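View pics/top0.png

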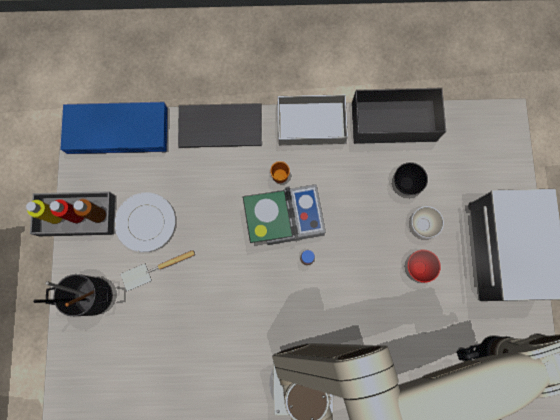

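The leaf (green) lies on the +y half, at about (267,217) in the top view. The cup is at (280,172) and the jar at (307,257). I'll measure these now.

```bash
cat > h.py <<'E'
import numpy as np,cv2
def cloud(c):
    K=c["K"];z=c["z_map"];v,u=np.mgrid[:z.shape[0],:z.shape[1]]
    P=np.stack([(u-K[0,2])*z/K[0,0],(v-K[1,2])*z/K[1,1],z],-1)
    if "rvec" in c:
        R=cv2.Rodrigues(c["rvec"])[0];P=(P-c["tvec"].ravel())@R
    return P
def hsv(c): return cv2.cvtColor(c["pixels"],cv2.COLOR_RGB2HSV)
E
python3 - <<'E'
from h import *
for n in("top","scene"):
    c=dict(np.load(n+"0.npz"));P=cloud(c);H=hsv(c);h,s,v=[H[...,i].astype(int) for i in range(3)]
    ok=(c["z_map"]>0)
    box=(abs(P[...,1])<0.35)&(P[...,0]>.25)&(P[...,0]<.75)&ok&(P[...,2]<.2)
    def rep(nm,m):
        k,l,st,_=cv2.connectedComponentsWithStats(m.astype(np.uint8))
        if k<2: print(nm,'none');return
        i=1+st[1:,4].argmax();Q=P[l==i];uv=np.argwhere(l==i)
        print(n,nm,len(Q),'med',np.median(Q,0).round(3),'lo',np.percentile(Q,2,0).round(3),'hi',np.percentile(Q,98,0).round(3))
        r=cv2.minAreaRect((Q[:,:2]*1000).astype(np.float32));print('   rect',np.round(r[0],1),np.round(r[1],1),round(r[2],1))
    rep('table',box&(P[...,2]<.01))
    rep('green',box&(h>50)&(h<85)&(s>60)&(P[...,2]>.06))
    rep('standtop',box&(P[...,2]>.055)&(P[...,2]<.085)&(abs(P[...,1])<.25))
    rep('cup',box&(h<15)&(s>150)&(P[...,0]>.5)&(P[...,2]>.02))
    rep('jar',box&(h>100)&(h<125)&(s>120)&(P[...,0]<.42)&(P[...,2]>.02))
E
```

```text
top table 24072 med [ 0.455 -0.03   0.001] lo [ 0.258 -0.338 -0.007] hi [0.74  0.338 0.008]
   rect [500.   0.] [500. 700.] 0.0
top green 1269 med [0.532 0.09  0.085] lo [0.468 0.033 0.074] hi [0.623 0.171 0.097]
   rect [545.9 101.8] [156.8 136.5] 8.0
top standtop 2591 med [0.557 0.008 0.072] lo [ 0.472 -0.078  0.06 ] hi [0.645 0.106 0.084]
   rect [559.2  24.2] [181.2 208.6] 8.7
top cup 109 med [0.729 0.059 0.048] lo [0.705 0.028 0.024] hi [0.736 0.086 0.073]
   rect [716.5  57.5] [40.4 59. ] 3.4
top jar 94 med [ 0.407 -0.028  0.071] lo [ 0.392 -0.046  0.064] hi [ 0.418 -0.01   0.078]
   rect [405.1 -28.5] [28.  37.5] 3.3
scene table 26656 med [ 0.512 -0.123  0.   ] lo [ 0.26  -0.339 -0.005] hi [0.743 0.333 0.005]
   rect [500.  -0.] [700. 500.] 90.0
scene green 1415 med [0.537 0.083 0.083] lo [0.468 0.031 0.074] hi [0.623 0.171 0.095]
   rect [545.3 101.1] [157.7 142.2] 9.2
scene standtop 3538 med [0.566 0.008 0.069] lo [ 0.478 -0.082  0.058] hi [0.647 0.111 0.084]
   rect [558.2  21. ] [179.6 207.6] 9.2
scene cup 413 med [0.704 0.068 0.052] lo [0.676 0.025 0.021] hi [0.737 0.086 0.072]
   rect [706.   54.8] [63.9 66. ] 8.7
scene jar 105 med [ 0.408 -0.031  0.07 ] lo [ 0.393 -0.05   0.063] hi [ 0.419 -0.01   0.075]
   rect [405.1 -30.2] [28.9 43.8] 1.6
```

View pics/wrist0.png

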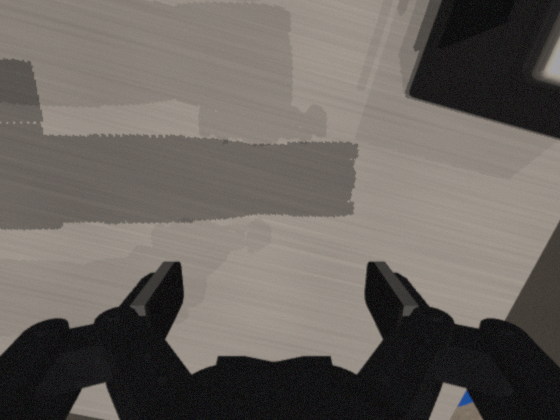

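```bash
python3 - <<'E'
from h import *
for n in("top","scene"):
    c=dict(np.load(n+"0.npz"));P=cloud(c);H=hsv(c);h,s,v=[H[...,i].astype(int) for i in range(3)]
    m=(h>50)&(h<85)&(s>60)&(P[...,2]>.06)&(P[...,2]<.12)&(abs(P[...,1]-.1)<.12)&(abs(P[...,0]-.545)<.12)
    Q=P[m];a,r,_,_=np.linalg.lstsq(np.c_[Q,np.ones(len(Q))][:,[0,1,3]],Q[:,2],rcond=None)[:4]
    print(n,a,'angle along y',np.degrees(np.arctan(a[1]*.989-a[0]*.148)), 'slope along spine',np.degrees(np.arctan(a[0]*.989+a[1]*.148)))
    # boundary corners
    k=cv2.findContours(m.astype(np.uint8),0,2)[0];k=max(k,key=cv2.contourArea);b=cv2.boxPoints(cv2.minAreaRect(k));print(b.round().tolist())
    ap=cv2.approxPolyDP(cv2.convexHull(k),5,True)[:,0]
    for u,v_ in ap: print(u,v_,P[v_,u].round(3))
E
cat >> h.py <<'E'
E
python3 - <<'E'
import cv2
a=cv2.imread('pics/scene0.png')[150:290,200:380];cv2.imwrite('pics/crop1.png',cv2.resize(a,None,fx=4,fy=4,interpolation=2))
E
```

```text
top [-0.01767221  0.12142225  0.08278333] angle along y 6.995344763301439 slope along spine 0.028228395842326896
[[243.0, 196.0], [284.0, 190.0], [291.0, 236.0], [250.0, 242.0]]
283 191 [0.631 0.047 0.081]
291 235 [0.482 0.024 0.071]
250 241 [0.462 0.159 0.097]
244 197 [0.611 0.177 0.091]
scene [-0.01790078  0.11943152  0.08221029] angle along y 6.886096754784267 slope along spine -0.0016045937452095847
[[261.0, 209.0], [275.0, 170.0], [329.0, 190.0], [315.0, 229.0]]
282 175 [0.462 0.154 0.094]
329 190 [0.607 0.183 0.089]
310 227 [0.631 0.045 0.077]
262 209 [0.48  0.027 0.073]
```

View pics/crop1.png

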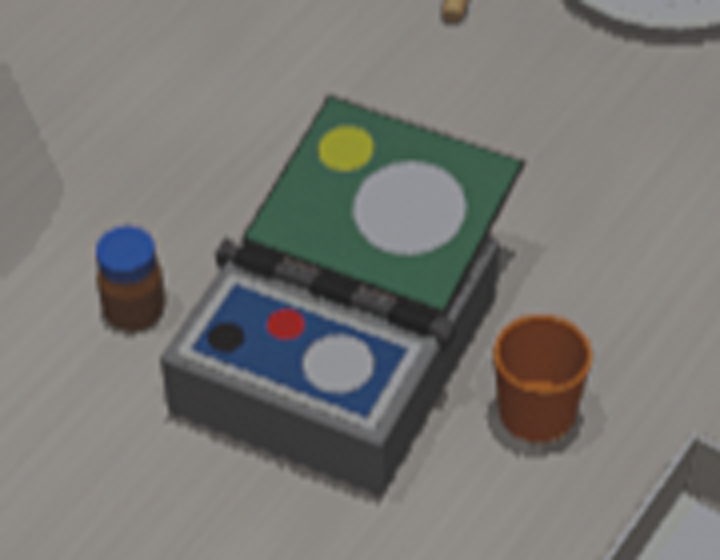

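The leaf already stands about 0.12 rad open, with its edge middle at about (0.536, 0.170, 0.0905). The spine is at (0.559, 0.018) and the yaw is about 8.8°, which all agrees with the sizes given. The moves only turn about the vertical, so I'll test whether the reach limit tilts the tool, in free space and with the fingers shut.

step_arm([
  [0,0,1.5,0],
  [0,0,3,0],
  [0,0,4.5,0],
  [0,0,6,0],
  [0,0,7.5,0],
  [0,0,9,0],
  [0,0,10.5,0],
  [0,0,12,0],
  [0,0,13.5,0],
  [0,0,15,0],
  [0,0,16,0],
  [0,0,17,0],
], grip=0)

```text
time_s: 1.15
ee_pos: [0.118, -0.4605, 0.5142]
ee_rot: [[0.248, -0.969, 0.009], [-0.968, -0.248, -0.035], [0.036, -0.0, -0.999]]
wrist_force: [0.5, -0.9, 0.6]
opening: 0.0003
```

step_arm([
  [0,0,6,0],
  [0,0,12,0],
  [0,0,12,0],
  [0,0,12,0],
])

```text
time_s: 1.48
ee_pos: [0.1118, -0.4363, 0.5364]
ee_rot: [[0.247, -0.969, 0.019], [-0.966, -0.248, -0.074], [0.077, -0.0, -0.997]]
wrist_force: [0.1, 0.3, -0.8]
opening: 0.0004
```

```bash
python3 -c "
from rig import status
s=status.state();print(s['qpos'],s['ee_pos'],s['ee_rot'])"
```

```text
[-1.32004582e+00  2.28691177e-01  8.83787701e-01  2.14918931e+00
  1.59147052e-05  1.57078638e+00] [ 0.11175184 -0.43626834  0.53642218] [[ 2.47411127e-01 -9.68723707e-01  1.90292915e-02]
 [-9.65875680e-01 -2.48141854e-01 -7.42279646e-02]
 [ 7.66283527e-02 -1.51054880e-05 -9.97059725e-01]]
```

The IK trades tilt for reach: with j4 at its limit the tool has tilted 4.4° outward, and each call starts again from the measured pose. So I can build up tilt over several calls.

step_arm([
  [0,0,40,0],
  [0,0,40,0],
  [0,0,40,0],
  [0,0,40,0],
  [0,0,40,0],
  [0,0,40,0],
])

```text
time_s: 1.98
ee_pos: [0.105, -0.4096, 0.5571]
ee_rot: [[0.246, -0.969, 0.029], [-0.962, -0.248, -0.114], [0.117, 0.0, -0.993]]
wrist_force: [0.5, -1.0, 0.3]
opening: 0.0001
```

step_arm([
  [0,0,40,0],
  [0,0,40,0],
  [0,0,40,0],
])

```text
time_s: 2.23
ee_pos: [0.1026, -0.4004, 0.5752]
ee_rot: [[0.245, -0.969, 0.04], [-0.956, -0.248, -0.156], [0.161, -0.0, -0.987]]
wrist_force: [0.8, 0.9, -0.1]
opening: -0.0003
```

```bash
python3 -c "
from rig import status
s=status.state();print(s['qpos'],s['ee_pos'],s['ee_rot'])"
```

```text
[-1.32000829e+00  1.22559528e-01  8.63239889e-01  2.14940290e+00
  1.85359097e-05  1.57079836e+00] [ 0.10257308 -0.40036761  0.57516374] [[ 2.44913160e-01 -9.68716913e-01  4.00635318e-02]
 [-9.56022400e-01 -2.48168375e-01 -1.56312598e-01]
 [ 1.61365159e-01 -1.86214273e-05 -9.86894769e-01]]
```

step_arm([
  [0,0,40,0],
  [0,0,40,0],
])

```text
time_s: 2.4
ee_pos: [0.1015, -0.3963, 0.5918]
ee_rot: [[0.243, -0.969, 0.051], [-0.948, -0.248, -0.198], [0.204, -0.0, -0.979]]
wrist_force: [0.2, 0.4, 0.7]
opening: 0.0001
```

step_arm([
  [0,-20,40,0],
  [0,-20,40,0],
])

```text
time_s: 2.57
ee_pos: [0.1003, -0.4267, 0.6052]
ee_rot: [[0.241, -0.969, 0.061], [-0.938, -0.248, -0.24], [0.248, 0.001, -0.969]]
wrist_force: [0.1, -0.2, 0.1]
opening: 0.0001
```

step_arm([
  [0,0,40,0],
])

```text
time_s: 2.65
ee_pos: [0.1002, -0.4279, 0.6135]
ee_rot: [[0.239, -0.969, 0.065], [-0.933, -0.248, -0.263], [0.271, 0.002, -0.963]]
wrist_force: [0.5, -1.3, -1.1]
opening: -0.0005
```

step_arm([
  [0,0,40,0],
])

```text
time_s: 2.73
ee_pos: [0.0994, -0.4229, 0.6273]
ee_rot: [[0.236, -0.969, 0.072], [-0.924, -0.247, -0.293], [0.302, 0.002, -0.953]]
wrist_force: [-0.1, 0.9, 0.2]
opening: 0.0002
```

```bash
python3 -c "
from rig import status
s=status.state();print(s['qpos'],s['ee_pos'],s['ee_rot'])"
```

```text
[-1.34328511  0.12739462  1.01258576  2.14929351  0.00446707  1.54892155] [ 0.09941054 -0.42285898  0.62733553] [[ 0.23627962 -0.96898052  0.07244781]
 [-0.9235857  -0.24712596 -0.29311808]
 [ 0.30192944  0.00234606 -0.95332739]]
```

step_arm([
  [0,-10,40,0],
])

```text
time_s: 2.82
ee_pos: [0.0988, -0.4281, 0.641]
ee_rot: [[0.234, -0.969, 0.08], [-0.912, -0.247, -0.327], [0.337, 0.003, -0.942]]
wrist_force: [-0.5, 0.1, -0.1]
opening: 0.0001
```

step_arm([
  [0,0,40,0],
])

```text
time_s: 2.9
ee_pos: [0.0985, -0.4275, 0.6531]
ee_rot: [[0.231, -0.969, 0.087], [-0.901, -0.247, -0.356], [0.366, 0.004, -0.93]]
wrist_force: [0.7, -1.1, -0.7]
opening: -0.0001
```

step_arm([
  [0,0,40,0],
])

```text
time_s: 2.98
ee_pos: [0.0981, -0.4243, 0.6668]
ee_rot: [[0.228, -0.969, 0.094], [-0.889, -0.246, -0.387], [0.398, 0.004, -0.917]]
wrist_force: [0.1, 0.8, -0.2]
opening: -0.0001
```

step_arm([
  [0,0,40,0],
])

```text
time_s: 3.07
ee_pos: [0.0977, -0.4219, 0.6804]
ee_rot: [[0.224, -0.969, 0.101], [-0.875, -0.246, -0.417], [0.429, 0.005, -0.903]]
wrist_force: [-0.8, 0.4, 0.1]
opening: -0.0004
```

step_arm([
  [0,0,40,0],
])

```text
time_s: 3.15
ee_pos: [0.0974, -0.42, 0.6939]
ee_rot: [[0.221, -0.969, 0.108], [-0.86, -0.246, -0.447], [0.46, 0.006, -0.888]]
wrist_force: [0.4, -0.6, -0.3]
opening: 0.0001
```

step_arm([
  [0,0,40,0],
])

```text
time_s: 3.23
ee_pos: [0.0972, -0.4182, 0.7074]
ee_rot: [[0.217, -0.969, 0.115], [-0.844, -0.246, -0.476], [0.49, 0.006, -0.872]]
wrist_force: [0.3, -0.0, 0.7]
opening: -0.0001
```

step_arm([
  [0,0,40,0],
])

```text
time_s: 3.32
ee_pos: [0.097, -0.4166, 0.7209]
ee_rot: [[0.213, -0.969, 0.122], [-0.827, -0.246, -0.505], [0.52, 0.007, -0.854]]
wrist_force: [-0.7, -0.2, -0.6]
opening: -0.0001
```

step_arm([
  [0,0,40,0],
])

```text
time_s: 3.4
ee_pos: [0.0968, -0.415, 0.7343]
ee_rot: [[0.209, -0.969, 0.129], [-0.809, -0.245, -0.534], [0.549, 0.007, -0.836]]
wrist_force: [-0.5, -0.1, 1.0]
opening: 0.0003
```

step_arm([
  [0,0,40,0],
])

```text
time_s: 3.48
ee_pos: [0.0965, -0.4135, 0.7476]
ee_rot: [[0.205, -0.969, 0.135], [-0.79, -0.245, -0.561], [0.577, 0.008, -0.817]]
wrist_force: [0.5, -0.2, -0.4]
opening: 0.0001
```

step_arm([
  [0,0,40,0],
])

```text
time_s: 3.57
ee_pos: [0.0945, -0.4045, 0.7559]
ee_rot: [[0.202, -0.969, 0.139], [-0.779, -0.245, -0.577], [0.593, 0.008, -0.805]]
wrist_force: [-0.2, 0.3, 0.1]
opening: 0.0
```

```bash
python3 -c "
from rig import status
s=status.state();print(s['qpos'],s['ee_pos'],s['ee_rot'])"
```

```text
[-1.3480327   0.06161101  1.27535879  2.14913048  0.00846701  1.54570338] [ 0.09449555 -0.40453231  0.75588535] [[ 0.20219253 -0.96937756  0.13937477]
 [-0.77902654 -0.2454422  -0.57695388]
 [ 0.5934946   0.00807911 -0.80479742]]
```

Tilt is 36.4°, toward almost exactly the stand's -y. Next I carry it across at height to the +y side.

step_arm([
  [1.2,0.8,-0.6,-0.1],
  [2.4,1.6,-1.2,-0.2],
  [3.6,2.4,-1.8,-0.3],
  [4.8,3.4,-2.4,-0.4],
  [6,4.4,-3,-0.5],
  [7.2,5.4,-3.6,-0.6],
  [8.4,6.4,-4.2,-0.7],
  [9.6,7.6,-4.8,-0.8],
  [10.8,8.8,-5.4,-0.9],
  [12,10,-6,-1],
  [13,11.2,-6.4,-1],
  [14,12.4,-6.8,-1],
])

```text
time_s: 4.57
ee_pos: [0.427, -0.1231, 0.582]
ee_rot: [[0.14, -0.985, 0.102], [-0.793, -0.173, -0.584], [0.593, 0.0, -0.806]]
wrist_force: [-0.7, -0.9, 0.4]
opening: 0.0006
```

```bash
python3 -c "
from rig import status
s=status.state();print(s['qpos'],s['ee_pos'],s['ee_rot'])"
```

```text
[ 0.1739586   0.15451247  0.73262227  2.14926765 -0.63423665  3.14171671] [ 0.42696912 -0.12314791  0.58196082] [[ 1.39510997e-01 -9.84924572e-01  1.02275458e-01]
 [-7.93351133e-01 -1.72984116e-01 -5.83669834e-01]
 [ 5.92562791e-01  2.88010198e-04 -8.05524212e-01]]
```

j6 is at its end stop. I have plenty of time, so I'll take a full turn backward about the vertical at a mid height. That gives the same tilt with j6 near -π.

step_arm([
  [0,0,-0.7,-1.2],
  [0,0,-1.4,-2.4],
  [0,0,-2.1,-3.6],
  [0,0,-2.8,-4.8],
  [0,0,-3.5,-6],
  [0,0,-4.2,-7.2],
  [0,0,-4.9,-8.4],
  [0,0,-5.6,-9.6],
  [0,0,-6.3,-10.8],
  [0,0,-7,-12],
  [0,0,-7.7,-13.2],
  [0,0,-8.4,-14.4],
])

```text
time_s: 5.57
ee_pos: [0.375, -0.3463, 0.4902]
ee_rot: [[-0.367, -0.891, -0.269], [-0.826, 0.445, -0.347], [0.429, 0.095, -0.898]]
wrist_force: [-0.2, -0.2, 0.3]
opening: -0.0
```

```bash
python3 -c "
from rig import status
s=status.state();print(s['qpos'],s['ee_pos'],s['ee_rot'])"
```

```text
[-0.4638777   0.38500168  0.8687626   2.14927481 -0.44552396  3.14072897] [ 0.37499366 -0.34632631  0.49015784] [[-0.36652663 -0.89063248 -0.26913195]
 [-0.82564409  0.44470096 -0.34720729]
 [ 0.42891733  0.09494649 -0.89834019]]
```

Wrong sign: a negative world turn drives j6 up. I'll turn positive instead while coming down to a freer pose.

step_arm([
  [0.2,0.7,-0.6,1.2],
  [0.4,1.4,-1.2,2.4],
  [0.6,2.1,-1.8,3.6],
  [0.8,2.8,-2.4,4.8],
  [1,3.5,-3,6],
  [1.2,4.2,-3.6,7.2],
  [1.4,4.9,-4.2,8.4],
  [1.6,5.6,-4.8,9.6],
  [1.8,6.3,-5.4,10.8],
  [2,7,-6,12],
  [2.2,7.7,-6.6,13.2],
  [2.4,8.4,-7,14.4],
])

```text
time_s: 6.57
ee_pos: [0.4341, -0.135, 0.3149]
ee_rot: [[0.675, -0.694, 0.25], [-0.6, -0.714, -0.362], [0.429, 0.094, -0.898]]
wrist_force: [-0.7, 0.2, 0.5]
opening: 0.0005
```

```bash
cat > st.py <<'E'
from rig import status
import numpy as np
s=status.state();R=np.array(s['ee_rot']);z=R[:,2]
print('t',s['time_s'],'q',np.round(s['qpos'],2),'p',np.round(s['ee_pos'],4),'tilt',round(np.degrees(np.arccos(-z[2])),1),'az',round(np.degrees(np.arctan2(z[1],z[0])),1),'f',np.round(s['wrist_force'],1));print(R.round(3).tolist())
E
python3 st.py
```

```text
t 6.5667 q [-0.05 -0.14 -0.21  1.21 -0.36  2.22] p [ 0.4341 -0.135   0.3149] tilt 26.1 az -55.3 f [-0.7  0.2  0.5]
[[0.675, -0.694, 0.25], [-0.6, -0.714, -0.362], [0.429, 0.094, -0.898]]
```

At j4 1.2 the arm is free and the tilt holds at 26°. That is enough, and no full turn is needed if I accept about 16° of skew in the approach. Now over to the +y side.

step_arm([
  [0.3,1.3,0,-0.2],
  [0.6,2.6,0,-0.4],
  [0.9,3.9,0,-0.6],
  [1.2,5.2,0,-0.8],
  [1.5,6.5,0,-1],
  [1.8,7.8,0,-1.2],
  [2.1,9.1,0,-1.4],
  [2.4,10.4,0,-1.6],
  [2.7,11.7,0,-1.8],
  [3,13,-0.2,-2],
  [3.3,14.3,-0.6,-2],
  [3.5,15.6,-1,-2],
])

```text
time_s: 7.57
ee_pos: [0.5344, 0.2423, 0.2906]
ee_rot: [[0.589, -0.786, 0.189], [-0.695, -0.612, -0.378], [0.413, 0.091, -0.906]]
wrist_force: [0.9, 0.2, 1.1]
opening: -0.0004
```

```bash
python3 st.py; python3 - <<'E'
from rig import viewer
import cv2
for n in("scene","top"):
    c=viewer.capture(n);cv2.imwrite(f"pics/{n}1.png",c["pixels"][:,:,::-1])
E
```

```text
t 7.5667 q [ 0.66  0.45  0.45  1.66 -0.43  3.14] p [0.5344 0.2423 0.2906] tilt 25.0 az -63.5 f [0.9 0.2 1.1]
[[0.589, -0.786, 0.189], [-0.695, -0.612, -0.378], [0.413, 0.091, -0.906]]
```

View pics/scene1.png

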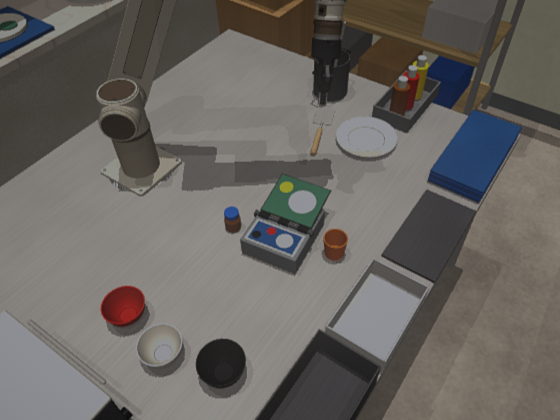

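Nothing moved. The tool is above the +y side with in-plane tilt of about 24°. Descending outside the leaf edge.

step_arm([
  [-0.1,0,-1,0.1],
  [-0.2,0,-2,0.2],
  [-0.3,0,-3,0.3],
  [-0.4,0,-4,0.4],
  [-0.4,0,-5,0.5],
  [-0.4,0,-6,0.5],
  [-0.4,0,-7,0.5],
  [-0.4,0,-8,0.5],
  [-0.4,0,-8.8,0.5],
  [-0.4,0,-9.4,0.5],
  [-0.4,0,-9.6,0.5],
  [-0.4,0,-9.6,0.5],
])

```text
time_s: 8.67
ee_pos: [0.5235, 0.2419, 0.0472]
ee_rot: [[0.621, -0.758, 0.201], [-0.667, -0.645, -0.373], [0.412, 0.098, -0.906]]
wrist_force: [0.2, 1.2, 0.7]
opening: 0.0002
```

```bash
python3 st.py; python3 - <<'E'
from rig import viewer
import cv2
for n in("scene","top"):
    c=viewer.capture(n);a=c["pixels"][:,:,::-1]
    a=a[60:260,220:380] if n=="scene" else a[130:290,160:360]
    cv2.imwrite(f"pics/{n}2.png",cv2.resize(a,None,fx=3,fy=3,interpolation=2))
E
```

```text
t 8.6667 q [ 0.67  0.56 -0.03  1.06 -0.43  3.11] p [0.5235 0.2419 0.0472] tilt 25.1 az -61.7 f [0.2 1.2 0.7]
[[0.621, -0.758, 0.201], [-0.667, -0.645, -0.373], [0.412, 0.098, -0.906]]
```

View pics/scene2.png

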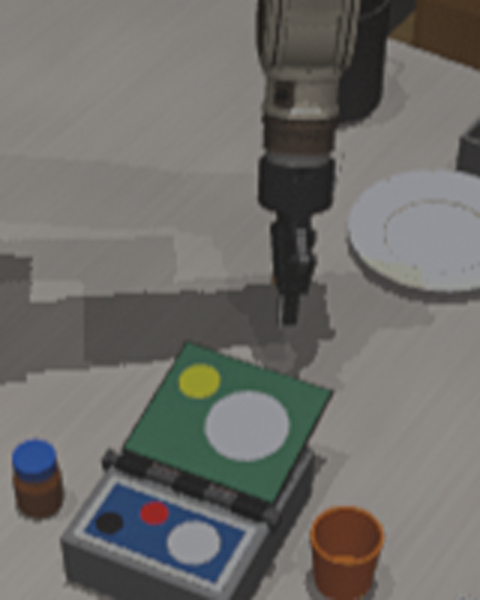

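View pics/top2.png

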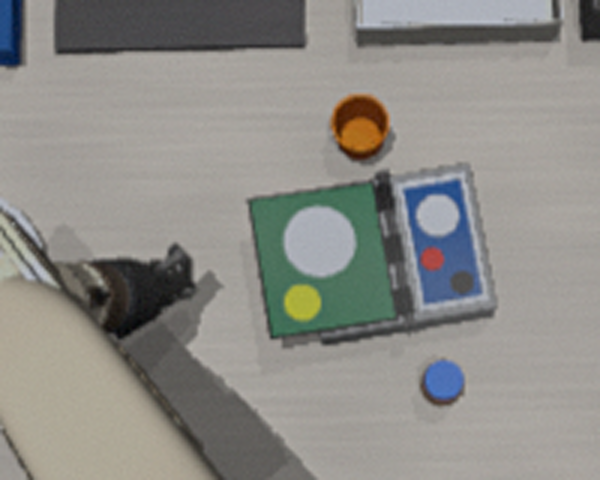

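Clear of everything. Tip is at a≈0.227 from the spine, mid-span, z 0.047. Moving in under the edge.

step_arm([
  [0.1,-0.6,0,0],
  [0.2,-1.2,0,0],
  [0.3,-1.8,0,0],
  [0.35,-2.2,0,0],
  [0.38,-2.5,0,0],
  [0.4,-2.6,0,0],
])

```text
time_s: 9.27
ee_pos: [0.5354, 0.1772, 0.05]
ee_rot: [[0.618, -0.759, 0.205], [-0.669, -0.645, -0.37], [0.413, 0.092, -0.906]]
wrist_force: [-0.1, 0.3, 0.1]
opening: -0.0004
```

```bash
python3 st.py; cat > pic.py <<'E'
import sys,cv2
from rig import viewer
from h import *
k=sys.argv[1]
for n in("scene","top"):
    c=viewer.capture(n);a=c["pixels"][:,:,::-1]
    a=a[100:300,200:380] if n=="scene" else a[130:290,200:360]
    cv2.imwrite(f"pics/{n}{k}.png",cv2.resize(a,(540,600) if n=="scene" else (600,600),interpolation=2))
E
python3 pic.py 3
```

```text
t 9.2667 q [ 0.57  0.5  -0.13  0.97 -0.44  2.99] p [0.5354 0.1772 0.05  ] tilt 25.0 az -61.1 f [-0.1  0.3  0.1]
[[0.618, -0.759, 0.205], [-0.669, -0.645, -0.37], [0.413, 0.092, -0.906]]
```

View pics/scene3.png

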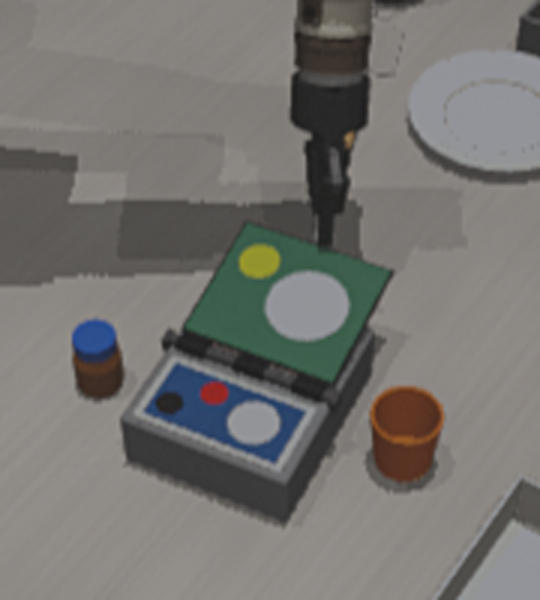

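The fingertip is now hidden behind the edge, near the middle. Creeping in further until the edge sits on the slanted finger.

step_arm([
  [0.04,-0.2,0,0],
  [0.06,-0.4,0,0],
  [0.08,-0.5,0,0],
  [0.08,-0.5,0,0],
])

```text
time_s: 9.7
ee_pos: [0.5376, 0.1704, 0.0494]
ee_rot: [[0.621, -0.757, 0.205], [-0.671, -0.648, -0.361], [0.406, 0.086, -0.91]]
wrist_force: [-4.3, 11.8, 0.5]
opening: -0.0
```

```bash
python3 st.py
```

```text
t 9.7 q [ 0.55  0.49 -0.14  0.95 -0.43  2.97] p [0.5376 0.1704 0.0494] tilt 24.5 az -60.4 f [-4.3 11.8  0.5]
[[0.621, -0.757, 0.205], [-0.671, -0.648, -0.361], [0.406, 0.086, -0.91]]
```

Contact, with about 12 N sideways, so I'll lift now without pushing further in.

step_arm([
  [0,0,0.2,0],
  [0,0,0.4,0],
  [0,0,0.6,0],
  [0,0,0.8,0],
])

```text
time_s: 10.03
ee_pos: [0.5373, 0.1702, 0.0696]
ee_rot: [[0.621, -0.756, 0.205], [-0.67, -0.648, -0.361], [0.406, 0.087, -0.91]]
wrist_force: [-0.2, 2.0, -1.7]
opening: -0.0002
```

```bash
python3 st.py; cat > ang.py <<'E'
from rig import viewer
from h import *
for n in("scene","top"):
    c=viewer.capture(n);P=cloud(c);H=hsv(c);h,s,v=[H[...,i].astype(int) for i in range(3)]
    m=(h>50)&(h<85)&(s>60)&(P[...,2]>.06)&(P[...,2]<.3)&(abs(P[...,1]-.02)<.2)&(abs(P[...,0]-.55)<.15)
    m=cv2.erode(m.astype(np.uint8),np.ones((3,3)))>0
    Q=P[m]
    if len(Q)<30: print(n,'few');continue
    d=Q-Q.mean(0);w=np.linalg.svd(d,full_matrices=False)[2][2];yy=np.array([-.153,.988,0]);w*=np.sign(w[2])
    print(n,len(Q),'leaf deg',np.degrees(np.arctan2(-(w@yy),w[2])).round(1),'z max',np.percentile(Q[:,2],98).round(3))
    g=(P[...,2]>.062)&(P[...,2]<.08)&(h>100)&(h<125)&(s>100)&(abs(P[...,0]-.57)<.1)&(abs(P[...,1]+.03)<.08)
    print('  blue card centre',P[g].mean(0).round(4), g.sum())
E
python3 ang.py
```

```text
t 10.0333 q [ 0.55  0.47 -0.12  1.   -0.43  2.97] p [0.5373 0.1702 0.0696] tilt 24.5 az -60.5 f [-0.2  2.  -1.7]
[[0.621, -0.756, 0.205], [-0.67, -0.648, -0.361], [0.406, 0.087, -0.91]]
scene 1043 leaf deg 10.5 z max 0.104
  blue card centre [ 0.5602 -0.0339  0.0675] 514
top 901 leaf deg 10.8 z max 0.106
  blue card centre [ 0.5644 -0.0326  0.0683] 398
```

The leaf has risen to 10.7° and forces are small. Continuing along the computed edge arc to about 50°.

step_arm([
  [0.02,-0.1,0.4,0],
  [0.04,-0.28,0.98,0],
  [0.07,-0.5,1.5,0],
  [0.11,-0.71,1.96,0],
  [0.16,-1.0,2.4,0],
  [0.21,-1.34,2.84,0],
  [0.26,-1.7,3.25,0],
  [0.32,-2.09,3.62,0],
  [0.32,-2.09,3.62,0],
])

```text
time_s: 10.88
ee_pos: [0.5471, 0.1158, 0.1636]
ee_rot: [[0.617, -0.759, 0.208], [-0.672, -0.646, -0.361], [0.409, 0.083, -0.909]]
wrist_force: [-0.2, 0.4, 1.1]
opening: 0.0003
```

```bash
python3 st.py; python3 ang.py; python3 pic.py 4
```

```text
t 10.8833 q [ 0.46  0.34 -0.05  1.15 -0.43  2.87] p [0.5471 0.1158 0.1636] tilt 24.7 az -60.0 f [-0.2  0.4  1.1]
[[0.617, -0.759, 0.208], [-0.672, -0.646, -0.361], [0.409, 0.083, -0.909]]
scene 1273 leaf deg 51.8 z max 0.191
  blue card centre [ 0.5605 -0.0341  0.0677] 518
top 193 leaf deg 51.8 z max 0.192
  blue card centre [ 0.5639 -0.0328  0.0684] 406
```

View pics/scene4.png

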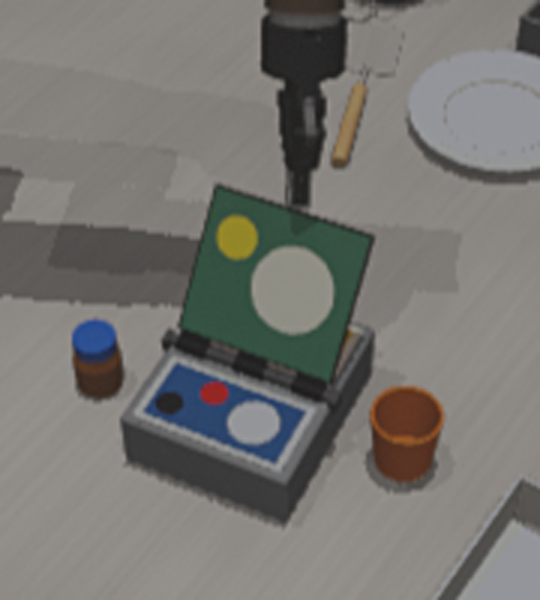

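Clean contact at 51.8°, and the stand hasn't moved. Now over the top, with the tip pressing on the underside (white face).

step_arm([
  [0.04,-0.27,0.2,0],
  [0.08,-0.54,0.38,0],
  [0.14,-0.93,0.62,0],
  [0.21,-1.32,0.84,0],
  [0.27,-1.74,1.0,0],
  [0.33,-2.16,1.15,0],
  [0.4,-2.6,1.23,0],
  [0.47,-3.03,1.3,0],
  [0.53,-3.46,1.31,0],
  [0.6,-3.89,1.3,0],
  [0.66,-4.31,1.24,0],
  [0.73,-4.73,1.14,0],
])

```text
time_s: 12.08
ee_pos: [0.564, -0.0022, 0.1887]
ee_rot: [[0.62, -0.757, 0.205], [-0.671, -0.647, -0.362], [0.407, 0.087, -0.909]]
wrist_force: [-0.7, 0.9, 0.5]
opening: -0.0004
```

```bash
python3 st.py; python3 ang.py; python3 pic.py 5
```

```text
t 12.0833 q [ 0.23  0.26 -0.09  1.09 -0.41  2.62] p [ 0.564  -0.0022  0.1887] tilt 24.6 az -60.5 f [-0.7  0.9  0.5]
[[0.62, -0.757, 0.205], [-0.671, -0.647, -0.362], [0.407, 0.087, -0.909]]
scene few
top few
```

View pics/scene5.png

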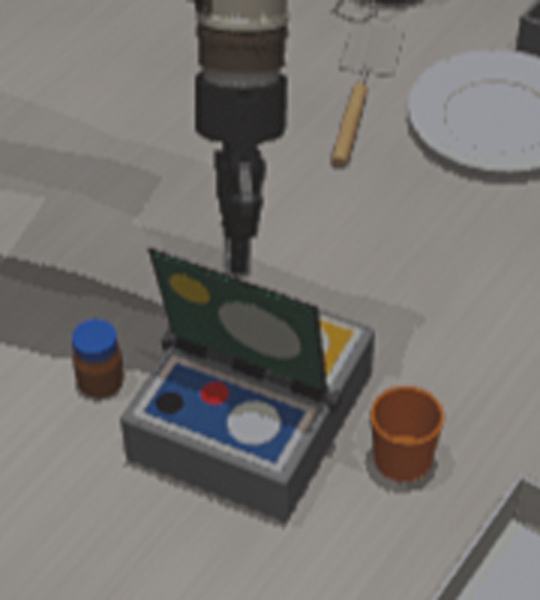

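The leaf is about 105° and follows steadily. Bringing it down the other side.

step_arm([
  [0.06,-0.38,-0.12,0],
  [0.12,-0.76,-0.27,0],
  [0.17,-1.12,-0.45,0],
  [0.23,-1.47,-0.65,0],
  [0.28,-1.79,-0.88,0],
  [0.33,-2.1,-1.14,0],
  [0.37,-2.37,-1.43,0],
  [0.41,-2.63,-1.74,0],
  [0.44,-2.85,-2.07,0],
  [0.47,-3.05,-2.41,0],
  [0.5,-3.2,-2.77,0],
  [0.52,-3.34,-3.14,0],
])

```text
time_s: 13.28
ee_pos: [0.5761, -0.086, 0.1085]
ee_rot: [[0.62, -0.758, 0.203], [-0.671, -0.646, -0.363], [0.406, 0.089, -0.91]]
wrist_force: [0.5, 1.5, 0.5]
opening: -0.0
```

```bash
python3 st.py; python3 pic.py 6
```

```text
t 13.2833 q [ 0.07  0.32 -0.24  0.82 -0.38  2.44] p [ 0.5761 -0.086   0.1085] tilt 24.5 az -60.8 f [0.5 1.5 0.5]
[[0.62, -0.758, 0.203], [-0.671, -0.646, -0.363], [0.406, 0.089, -0.91]]
```

View pics/scene6.png

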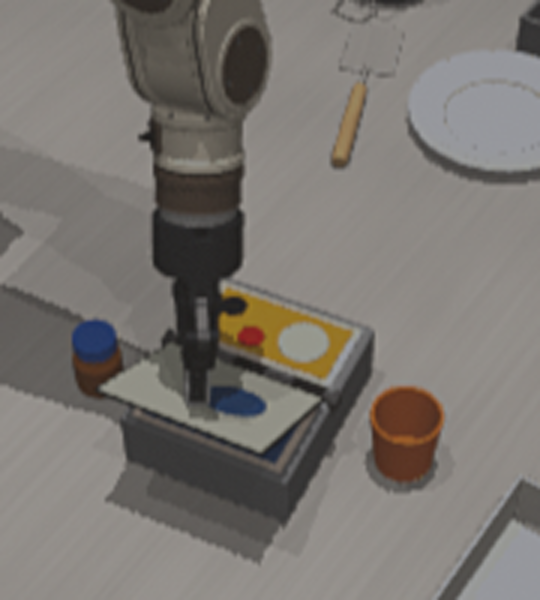

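White face up, at about 163°. Pressing down gently now.

step_arm([
  [0,0,-0.25,0],
  [0,0,-0.5,0],
  [0,0,-0.75,0],
  [0,0,-0.95,0],
  [0,0,-1.05,0],
  [0,0,-1.1,0],
])

```text
time_s: 13.88
ee_pos: [0.5741, -0.0859, 0.0788]
ee_rot: [[0.622, -0.758, 0.198], [-0.672, -0.646, -0.363], [0.403, 0.093, -0.911]]
wrist_force: [-0.6, 0.0, 0.3]
opening: 0.0001
```

step_arm([
  [0,0,-0.1,0],
  [0,0,-0.15,0],
  [0,0,-0.15,0],
])

```text
time_s: 14.13
ee_pos: [0.574, -0.0858, 0.0748]
ee_rot: [[0.622, -0.758, 0.198], [-0.672, -0.646, -0.362], [0.402, 0.093, -0.911]]
wrist_force: [-0.4, -0.3, -0.6]
opening: -0.0002
```

```bash
python3 st.py; python3 pic.py 7; cat > wang.py <<'E'
from rig import viewer
from h import *
yy=np.array([-.153,.988,0]);xx=np.array([.988,.153,0]);S=np.array([.559,.018,.072])
for n in("scene","top"):
    c=viewer.capture(n);P=cloud(c);a=(P-S)@yy;b=(P-S)@xx
    m=(a<-.02)&(a>-.15)&(abs(b)<.072)&(P[...,2]>.06)&(P[...,2]<.1)
    m=cv2.erode(m.astype(np.uint8),np.ones((3,3)))>0
    A=np.c_[a[m],b[m],np.ones(m.sum())];z=P[...,2][m]
    for _ in range(3):
        k=np.linalg.lstsq(A,z,rcond=None)[0];r=abs(z-A@k);g=r<max(.003,2*np.median(r));A,z=A[g],z[g]
    print(n,len(z),'lift deg above flat',np.degrees(np.arctan(-k[0])).round(2),'z at a=0',k[2].round(4))
E
python3 wang.py
```

```text
t 14.1333 q [ 0.07  0.36 -0.28  0.74 -0.38  2.45] p [ 0.574  -0.0858  0.0748] tilt 24.4 az -61.4 f [-0.4 -0.3 -0.6]
[[0.622, -0.758, 0.198], [-0.672, -0.646, -0.362], [0.402, 0.093, -0.911]]
scene 522 lift deg above flat 13.21 z at a=0 0.0746
top 81 lift deg above flat 10.57 z at a=0 0.0791
```

View pics/scene7.png

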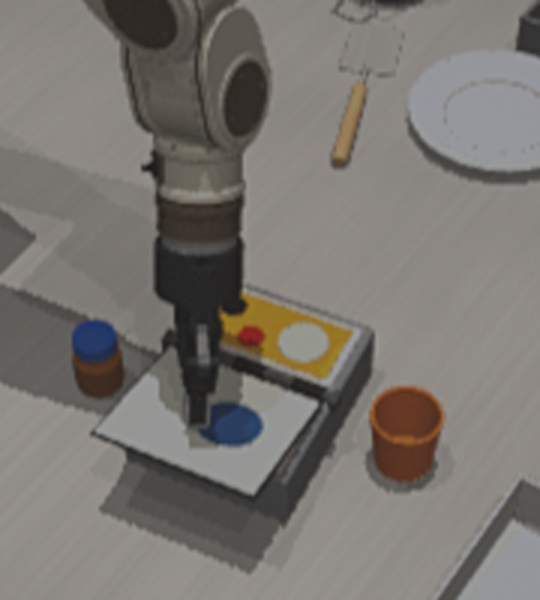

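```bash
python3 - <<'E'
from rig import viewer
from h import *
yy=np.array([-.153,.988,0]);xx=np.array([.988,.153,0]);S=np.array([.559,.018,.072])
c=viewer.capture("scene");P=cloud(c);a=(P-S)@yy;b=(P-S)@xx;z=P[...,2]
for bl in (-.06,-.04,.03,.05,.065):
  print(bl,[(round(float(a0),2),np.round(np.median(z[(abs(a-a0)<.005)&(abs(b-bl)<.008)&(z>.05)&(z<.13)]),3) ) for a0 in np.arange(-.16,.0,.015)])
cv2.imwrite('pics/z8.png',cv2.resize(c["pixels"][190:290,225:335,::-1],None,fx=6,fy=6,interpolation=2))
E
```

```text
-0.06 [(-0.16, np.float64(nan)), (-0.15, np.float64(0.107)), (-0.13, np.float64(0.106)), (-0.12, np.float64(0.102)), (-0.1, np.float64(0.098)), (-0.09, np.float64(0.095)), (-0.07, np.float64(0.091)), (-0.06, np.float64(0.088)), (-0.04, np.float64(0.083)), (-0.03, np.float64(0.081)), (-0.01, np.float64(nan))]
-0.04 [(-0.16, np.float64(nan)), (-0.15, np.float64(0.108)), (-0.13, np.float64(0.105)), (-0.12, np.float64(0.102)), (-0.1, np.float64(0.098)), (-0.09, np.float64(0.094)), (-0.07, np.float64(0.091)), (-0.06, np.float64(0.087)), (-0.04, np.float64(nan)), (-0.03, np.float64(nan)), (-0.01, np.float64(nan))]
0.03 [(-0.16, np.float64(nan)), (-0.15, np.float64(0.106)), (-0.13, np.float64(0.104)), (-0.12, np.float64(0.1)), (-0.1, np.float64(0.098)), (-0.09, np.float64(0.094)), (-0.07, np.float64(0.092)), (-0.06, np.float64(0.086)), (-0.04, np.float64(0.084)), (-0.03, np.float64(0.081)), (-0.01, np.float64(0.077))]
0.05 [(-0.16, np.float64(nan)), (-0.15, np.float64(0.108)), (-0.13, np.float64(0.105)), (-0.12, np.float64(0.101)), (-0.1, np.float64(0.098)), (-0.09, np.float64(0.093)), (-0.07, np.float64(0.091)), (-0.06, np.float64(0.086)), (-0.04, np.float64(0.084)), (-0.03, np.float64(0.081)), (-0.01, np.float64(0.076))]
0.065 [(-0.16, np.float64(nan)), (-0.15, np.float64(0.107)), (-0.13, np.float64(0.105)), (-0.12, np.float64(0.101)), (-0.1, np.float64(0.097)), (-0.09, np.float64(0.093)), (-0.07, np.float64(0.09)), (-0.06, np.float64(0.087)), (-0.04, np.float64(0.083)), (-0.03, np.float64(0.079)), (-0.01, np.float64(0.076))]
  return _methods._mean(a, axis=axis, dtype=dtype,
  ret = ret.dtype.type(ret / rcount)
```

View pics/z8.png

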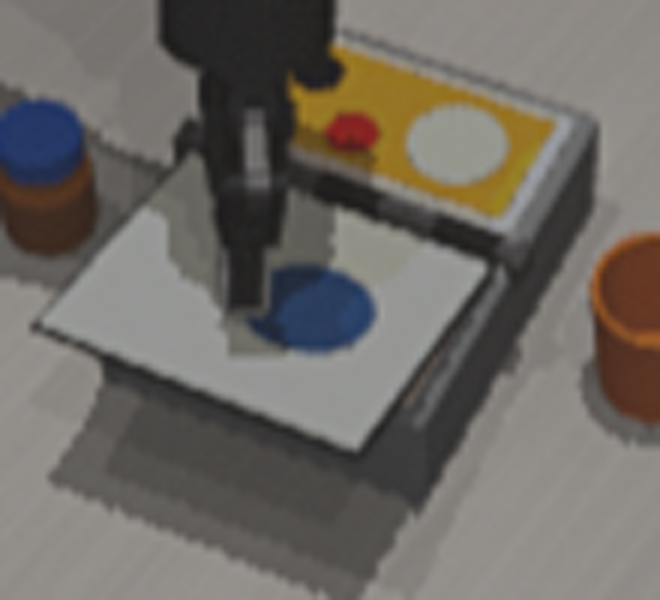

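The leaf is still 13° up and its top at the tip is at z 0.098, so the physical tip ends about 20 mm above the reported TCP point. I'll continue down and watch the force.

step_arm([
  [0,0,-0.15,0],
  [0,0,-0.3,0],
  [0,0,-0.45,0],
  [0,0,-0.6,0],
  [0,0,-0.6,0],
])

```text
time_s: 14.8
ee_pos: [0.5734, -0.0858, 0.059]
ee_rot: [[0.623, -0.757, 0.196], [-0.672, -0.646, -0.362], [0.401, 0.094, -0.911]]
wrist_force: [0.4, 0.4, 0.7]
opening: 0.0001
```

```bash
python3 st.py; python3 wang.py
```

```text
t 14.8 q [ 0.07  0.38 -0.3   0.7  -0.38  2.45] p [ 0.5734 -0.0858  0.059 ] tilt 24.3 az -61.6 f [0.4 0.4 0.7]
[[0.623, -0.757, 0.196], [-0.672, -0.646, -0.362], [0.401, 0.094, -0.911]]
scene 1230 lift deg above flat 3.25 z at a=0 0.0744
top 414 lift deg above flat 2.5 z at a=0 0.0764
```

step_arm([
  [0,0,-0.1,0],
  [0,0,-0.2,0],
  [0,0,-0.25,0],
  [0,0,-0.25,0],
])

```text
time_s: 15.23
ee_pos: [0.574, -0.0859, 0.0537]
ee_rot: [[0.622, -0.758, 0.198], [-0.671, -0.646, -0.363], [0.403, 0.093, -0.911]]
wrist_force: [-1.1, 0.1, 3.4]
opening: 0.0001
```

```bash
python3 st.py; python3 wang.py
```

```text
t 15.2333 q [ 0.07  0.39 -0.31  0.69 -0.38  2.45] p [ 0.574  -0.0859  0.0537] tilt 24.4 az -61.4 f [-1.1  0.1  3.4]
[[0.622, -0.758, 0.198], [-0.671, -0.646, -0.363], [0.403, 0.093, -0.911]]
scene 1227 lift deg above flat 0.23 z at a=0 0.0742
top 375 lift deg above flat 0.68 z at a=0 0.074
```

Flat within the measurement error. I'll press a little more to be sure, then look at the force.

step_arm([
  [0,0,-0.1,0],
  [0,0,-0.15,0],
  [0,0,-0.15,0],
])

```text
time_s: 15.58
ee_pos: [0.5743, -0.086, 0.0529]
ee_rot: [[0.622, -0.757, 0.2], [-0.67, -0.646, -0.364], [0.405, 0.093, -0.91]]
wrist_force: [-9.2, 3.5, 18.8]
opening: 0.0
```

```bash
python3 st.py; python3 wang.py
```

```text
t 15.5833 q [ 0.07  0.39 -0.31  0.68 -0.39  2.44] p [ 0.5743 -0.086   0.0529] tilt 24.6 az -61.3 f [-9.2  3.5 18.8]
[[0.622, -0.757, 0.2], [-0.67, -0.646, -0.364], [0.405, 0.093, -0.91]]
scene 1210 lift deg above flat 0.17 z at a=0 0.0742
top 371 lift deg above flat 0.71 z at a=0 0.0742
```

19 N with no further movement, so the leaf is on its stop. Retreating straight up.

step_arm([
  [0,0,0.4,0],
  [0,0,1,0],
  [0,0,1.8,0],
  [0,0,2.8,0],
  [0,0,3.8,0],
  [0,0,4.8,0],
  [-0.5,0,5.8,0],
  [-1,0,6.8,0],
  [-2,0,7.8,0],
  [-3,-0.5,8.5,0],
  [-4,-1,9,0],
  [-5,-1.5,9,0],
])

```text
time_s: 16.68
ee_pos: [0.4498, -0.1236, 0.2807]
ee_rot: [[0.62, -0.757, 0.205], [-0.67, -0.647, -0.364], [0.408, 0.089, -0.909]]
wrist_force: [0.7, -1.0, -0.4]
opening: -0.0001
```

step_arm([
  [-1,-1.2,0,0],
  [-2,-2.4,0,0],
  [-2.5,-3.6,0,0],
  [-3,-4.8,0,0],
  [-3,-6,0,0],
  [-3,-7,0,0],
  [-3,-7,0,0],
  [-3,-7,0,0],
])

```text
time_s: 17.35
ee_pos: [0.3738, -0.2993, 0.2799]
ee_rot: [[0.619, -0.759, 0.203], [-0.672, -0.645, -0.363], [0.407, 0.088, -0.909]]
wrist_force: [-0.5, 1.0, 0.1]
opening: 0.0002
```

```bash
python3 st.py; python3 wang.py; python3 - <<'E'
from rig import viewer
from h import *
for n in("scene","top"):
    c=viewer.capture(n);cv2.imwrite(f"pics/{n}9.png",c["pixels"][:,:,::-1])
    o=dict(np.load(n+"0.npz"));A=np.abs(c["pixels"].astype(int)-o["pixels"]).sum(2)
    cur=c
    for nm,f in {'cup':lambda P,h,s:(h<15)&(s>150)&(P[...,0]>.62)&(P[...,2]>.02)&(abs(P[...,1]-.05)<.08),
      'jarcap':lambda P,h,s:(h>100)&(h<125)&(s>120)&(P[...,0]<.43)&(P[...,0]>.37)&(P[...,2]>.05)&(abs(P[...,1]+.03)<.04),
      'turner handle':lambda P,h,s:(h>8)&(h<30)&(s>110)&(P[...,2]<.03)&(P[...,1]>.25)&(P[...,1]<.5)&(P[...,0]<.5)&(P[...,0]>.3),
      'stand':lambda P,h,s:(P[...,2]>.02)&(P[...,2]<.062)&(abs(P[...,1])<.15)&(abs(P[...,0]-.55)<.12),
      'red bowl':lambda P,h,s:((h<8)|(h>172))&(s>120)&(P[...,1]<-.25)}.items():
        r=[]
        for q in(o,c):
            P=cloud(q);H=hsv(q);m=f(P,H[...,0].astype(int),H[...,1].astype(int));v,u=np.nonzero(m);r.append((len(u),round(u.mean(),1) if len(u) else 0,round(v.mean(),1) if len(u) else 0))
        print(n,nm,r)
E
```

```text
t 17.35 q [-0.53 -0.14 -0.3   1.03 -0.21  1.85] p [ 0.3738 -0.2993  0.2799] tilt 24.6 az -60.8 f [-0.5  1.   0.1]
[[0.619, -0.759, 0.203], [-0.672, -0.645, -0.363], [0.407, 0.088, -0.909]]
scene 1464 lift deg above flat 0.29 z at a=0 0.0742
top 921 lift deg above flat -0.16 z at a=0 0.0755
scene cup [(414, np.float64(335.1), np.float64(241.1)), (359, np.float64(334.9), np.float64(240.0))]
scene jarcap [(141, np.float64(230.7), np.float64(212.9)), (141, np.float64(230.7), np.float64(212.8))]
scene turner handle [(12, np.float64(316.8), np.float64(143.2)), (9, np.float64(316.9), np.float64(142.3))]
scene stand [(806, np.float64(279.5), np.float64(249.1)), (372, np.float64(298.4), np.float64(240.0))]
scene red bowl [(1389, np.float64(123.0), np.float64(305.5)), (1390, np.float64(122.9), np.float64(305.5))]
top cup [(130, np.float64(279.6), np.float64(168.9)), (135, np.float64(279.7), np.float64(169.1))]
top jarcap [(117, np.float64(307.4), np.float64(256.4)), (117, np.float64(307.5), np.float64(256.3))]
top turner handle [(106, np.float64(177.6), np.float64(259.0)), (105, np.float64(178.5), np.float64(258.7))]
top stand [(179, np.float64(298.9), np.float64(226.1)), (182, np.float64(286.9), np.float64(226.5))]
top red bowl [(665, np.float64(424.7), np.float64(269.6)), (470, np.float64(426.1), np.float64(267.9))]
```

View pics/scene9.png

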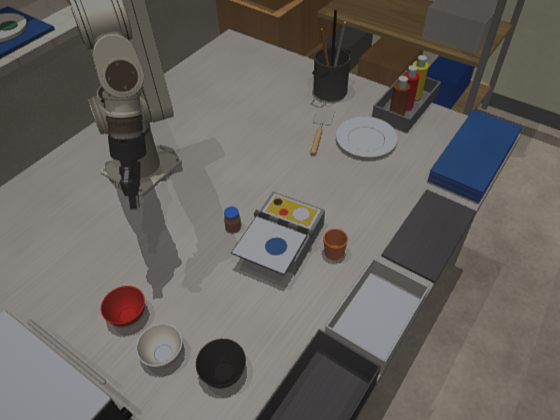

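View pics/top9.png

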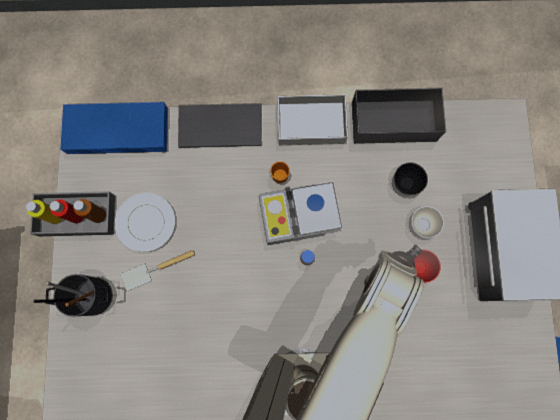

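The leaf lies flat with its white face up at about (288,246) in the scene view. The yellow card shows at (292,213), everything else is where it was, and the arm is clear.

```bash
python3 -c "
from rig import order
print(order.finish_job())"
```

```text
the job is handed in; nothing more can be done
None
```

The leaf is turned over and lies flat on the other side, white face up, and the card it covered now shows. I handed the job in at about 17.5 s of the 48 s; no verdict is reported.

**How it was done:** I used the shut fingers, tilted about 25°, which I got by working against the arm's reach limit. They lifted the edge from beneath, pushed the leaf over on its white face at about 1 rad/s, and pressed it onto its stop with about 19 N. Then I pulled the arm clear.

**Last checks:**
- **Leaf:** within about 0.3° of flat in both cameras.
- **Jar, cup, red bowl and turner:** image centres within about 1.5 pixels of the start. The larger differences come from masks partly hidden by the arm.
- **Plate and the other two bowls:** compared by eye only; they look unmoved.
- **Stand:** the blue card on its top stayed within about 0.5 mm from the first lift to 52°. After that I judged the stand only by eye, because the flipped leaf hides that card and the mask I used no longer compares.
- **Wrist force:** about zero at the end, with the arm clear of everything.

**What disagreed:**
- The fingertips touched the leaf about 20 mm above where the reported tool point put them, so I finished the press by force and depth readings.
- My first turn of the tilted tool went the wrong way and cost about 10° of tilt. It happened in free space and touched nothing.

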